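# Spin the banding wheel and stop it on the needle

## Task

Flick the banding wheel with a fingertip so that it spins freely, and let it run untouched until it has made at least one and a half turns. Then, while it still turns, brake it with a fingertip on the bare metal of the wheel so that the engraved line stops at the fixed needle, to within about a centimetre: stop it there in one go, do not stop it elsewhere and push it round. Finish with the fingertip still resting on the stopped wheel; never touch the porcelain lid on it, and leave the jug, tape, scraper and jar alone.

Things in the scene. Friction and masses are not known exactly. Their poses are not given: they have to be found in the camera images.
- wheel_head (a joint): angle of the turning head on its upright spindle, rad, no stops, counted on over many turns; grows anticlockwise seen from above; within 0.3 of zero at the start. Drag about 0.0004 N m s plus 0.0003 N m dry friction, inertia about 0.006 kg m2 (varies by a quarter): a spin of 3 rad/s dies out in 17 to 28 s
- wheel_centre (a point): point on the wheel's vertical axis, level with the flat top face of its head, 105 mm above the desk. The head is an aluminium disc of radius 105 mm, 14 mm thick at the rim (underside 91 mm above the desk; free below it except for the foot, radius 58 mm). The top face is bare and flat from 55 mm outwards: pressing on it from above brakes the wheel
- lobe (a point): centre of one of eight equal round finger lobes on the rim, half its height up (98 mm above the desk): upright bosses of radius 13 mm, 14 mm high, flush with the top face, centred 110 mm from the axis, reaching out to 123 mm, 45 degrees apart. This one is 22.5 degrees anticlockwise (from above) of the engraved line. Pushing a lobe sideways from outside the rim turns the wheel
- line_end (a point): point on the top face 100 mm from the axis, at the outer end of the one dark engraved line, 8 mm wide, that runs straight out from the domed lid to the rim; turns with the head
- needle_tip (a point): tip of the fixed steel needle, 100 mm from the axis and 8 mm above the top face, pointing at the axis; its bracket rises outside the rim, 142 mm from the axis, to 117 mm above the desk, somewhere on the side of the wheel away from the robot. When the wheel is on the mark, line end and needle tip coincide seen from above
- banding_wheel: the spindle with all that turns on it (head and domed lid); fixed, origin on the axis at desk level
- domed_lid: white domed porcelain lid with a small knob on top, round, 82 mm across, 58 mm high, stuck fast with wax on the middle of the wheel for painting; origin on the axis, under it. Not to be touched
- jug_in_work: the small white cream jug with a dark band, 74 x 121 x 109 mm, loose, standing on the desk to the right; origin under its centre. A bystander
- masking_tape: roll of masking tape, 100 mm across, 25 mm high, loose, lying on the desk to the right; origin under its centre. A bystander
- rubber_kidney: flat red kidney-shaped scraper, 52 x 90 x 9 mm, loose, lying on the desk to the right of the wheel; origin under its centre. A bystander
- brown_jar: small brown lidded jar, 47 mm across, 51 mm high, loose, standing on the desk to the right of the wheel; origin under its centre. A bystander

How it is judged (in metres and radians):
On the way, in this order (a step that is already met when the one before it is completed fails the run):
1. the wheel, flicked, spins at more than 0.8 rad/s with no finger on it, within its first turn ((velocity of joint wheel_head above 0.8 rad/s or velocity of joint wheel_head below -0.8 rad/s) and contact force between the fingers and banding_wheel below 0.05 N and not (value of joint wheel_head above 6.3 rad or value of joint wheel_head below -6.3 rad)), for 0.3 s.
2. it still runs free, untouched, after more than a full turn (more than 7 rad from zero) ((velocity of joint wheel_head above 0.1 rad/s or velocity of joint wheel_head below -0.1 rad/s) and contact force between the fingers and banding_wheel below 0.05 N and (value of joint wheel_head above 7 rad or value of joint wheel_head below -7 rad)), for 0.2 s.
3. a fingertip rests on the wheel, which stands still with the line's end within 15 mm of the needle (velocity of joint wheel_head between -0.05 and 0.05 rad/s and horizontal distance between line_end and needle_tip below 0.015 m and contact force between the fingers and banding_wheel above 0.3 N and (value of joint wheel_head above 7 rad or value of joint wheel_head below -7 rad)), for 0.3 s.
At the end, for the whole second after the job is handed in: The program ends while holding: a fingertip presses on the wheel (more than 0.3 N), the wheel stands still (below 0.05 rad/s) and the end of the engraved line is within 15 mm of the needle's tip, seen from above (all of step 3); the arm keeps its last pose, push and grip.
It fails at once if after its turns the wheel is held at a standstill by a finger with the line more than 45 mm from the needle ((value of joint wheel_head above 7 rad or value of joint wheel_head below -7 rad) and contact force between the fingers and banding_wheel above 0.3 N and velocity of joint wheel_head between -0.03 and 0.03 rad/s and horizontal distance between line_end and needle_tip above 0.045 m).
It fails at once if the domed lid is touched (contact force between any of the fingers, the arm and domed_lid above 0.5 N).
It fails at once if a bystander is moved by more than 30 mm, or lifted (distance of any of jug_in_work, masking_tape, rubber_kidney, brown_jar from where it was at the start of the episode above 0.03 m).
It also fails if it takes over 58 s, if anything falls off the work surface, if the arm or the gripper's body presses on something with over 40 N, if the wrist force passes 120 N, or if a joint passes its speed limit or range.

## Robot

A 7-joint arm with a two-finger parallel gripper is mounted at the origin on a cart in front of the work surface, level with it; the furniture and walls round the work are solid. World frame = base frame: x ahead of the robot, y to its left, z up, the work surface at z = 0. Lengths are in mm, angles in rad, forces in N, time in s.
With the tool pointing down it reaches from about 400 to 875 mm from the base axis. Payload 4.4 kg.
Tool frame: the origin (TCP) lies midway between the tips of the shut fingers; the grasp point (between the pads) lies 19 mm behind it (ctrl.pinch_z is the distance from the TCP to the grasp point, in mm); z points along the fingers, y is the line along which they close (so a half turn about z gives the same grasp; the last joint's range is limited). The gripper opens to 85 mm and grips with 20 to 120 N. Pads are 22 mm wide; open, the fingers measure 114 mm over their backs; the gripper's body (76 mm by 85 mm) begins 54 mm behind the grasp point. The pads swing forward as they close: fully open they stand 13 mm farther back than shut.
Start: joints at [1.212, 0.628, 0.038, 1.517, -0.027, 0.996, -0.02], TCP at [187.64, -622.342, 231.313] pointing down, gripper open.
Joint ranges: [-3.06, 3.06], [-0.37, 2.12], [-1.25, 1.32], [0.18, 2.47], [-1.1, 4.24], [0.23, 1.98], [-2.94, 2.94]. Speed limits (rad/s): [2.57, 2.57, 3.14, 3.14, 3.14, 3.14, 3.14].

## Interface

Orientations are given as [roll, pitch, yaw] about the fixed x, y, z axes, in that order (R = Rz(yaw) Ry(pitch) Rx(roll)).
In Python, from cell import read_state, cams, order, ctrl gives the robot as it stands.
- The arm moves only by the tool move_arm, never from a script. Its argument "targets" is text: rows parted by semicolons, each of 7 numbers parted by spaces: the gripper's target within -1 to 1 (fully open at 1, half-way at 0, shut at -1), then the shift along the tool's x, y, z in cm, then the turn, a rotation vector about the tool's x, y, z in degrees. A call has 1 to 5 rows; each row shifts and turns the commanded pose from where the row before left it, along the tool's axes as they then stand; what a row does not reach is not made up. A row lasts 1/12 s, in which the tool goes at most 41.7 mm and 7.16 degrees, less where a joint would pass 70% of its speed; a pose out of reach is approached as far as the arm can. A call with a gripper value outside its range is refused whole. The fingers move at their own pace and stop on an object; the grip force is fixed at half the most. Time passes only in rows, so rows that do not move let the fingers close. It gives the time, the measured TCP pose, the force, the opening and the grip force at its end, in the units of the state.
- read_state(): the state, without advancing time (a new reading comes with each control period).
- cams.get_image(name): name is "side" or "top"; returns a dict with "color" (420x560x3 uint8, red, green, blue), "fovy" (degrees; the focal length in pixels is half the picture's height over the tangent of half this angle, whatever the lens; pixels are square), "cx", "cy" (the principal point, pixels), "rvec" (rotation vector, rad) and "tvec" (3), from world to camera coordinates, as OpenCV has them. Camera axes: x right, y down, z forward; pixel columns grow to the right and rows downward; lengths in mm; the calibration is good to about 2 mm. A picture is of the moment at which its call begins. There is no depth.
- order.finish_job(): hands the job in; it is judged then, once.
The state is a dict: "clock": time; "qpos": joint angles; "qd": joint speeds; "tau": joint torques, N m; "eef_pos": TCP position; "tool_rot": TCP orientation; "force": force on the tool from outside, world axes, zero at the start; "torque": the same for the moment, N m; "width": finger opening in mm; "gripper_force": force on a finger pad.
Only numpy, scipy, OpenCV 4.12 (cv2) and the standard library are available. Lean on these libraries where they do the work, as an engineer would, in place of code of your own. Each camera call takes 0.05 s, during which the arm holds its last target. There are 200 camera calls.

## Working session

There is one attempt and no reset: what is moved stays moved. The work goes in short steps, Python scripts to look and compute and a tool call to move; the robot and the scene stay as the last step left them, time stands still between calls to the robot, and variables do not carry over. Pictures are saved under pics/ and viewed, at most 10 in all, crops included, and the job is handed in when it is done.

Besides the shell and the picture viewer there is one more tool, called after "Call:" by a JSON object that holds its "api" and its "payload", one argument or row to a line. move_arm: Moves the arm, as the interface text tells. Its arguments: {"type":"object","properties":{"targets":{"type":"string"}},"required":["targets"]}

```bash
mkdir -p pics
cat > h.py <<'E'
import numpy as np, cv2
from cell import read_state, cams, order, ctrl
def cam(n):
    d=cams.get_image(n); H=d["color"].shape[0]; f=H/2/np.tan(np.radians(d["fovy"])/2)
    K=np.array([[f,0,d["cx"]],[0,f,d["cy"]],[0,0,1.]]); R=cv2.Rodrigues(np.array(d["rvec"],float))[0]
    return d["color"],K,R,np.array(d["tvec"],float).reshape(3)
def ray(K,R,t,u,v,z):
    C=-R.T@t; r=R.T@np.linalg.inv(K)@np.array([u,v,1.]); return C+r*(z-C[2])/r[2]
def proj(K,R,t,P):
    p=(R@np.atleast_2d(P).T).T+t; q=(K@p.T).T; return q[:,:2]/q[:,2:]
def save(n,im): cv2.imwrite("pics/"+n,im[:,:,::-1])
E
python3 - <<'E'
from h import *
for n in("top","side"):
    im,K,R,t=cam(n); save(n+"0.png",im); print(n,K[0,0],K[:2,2],(-R.T@t).round(),R[2].round(2))
s=read_state();print(s)
E
```

```text
top 499.97515862456936 [279.29164975 214.12675571] [ 208. -224. 1701.] [ 0.2   0.02 -0.98]
side 392.5452826942017 [278.52797558 210.44164914] [207. 662. 804.] [ 0.29 -0.74 -0.61]
{'clock': 0.1, 'qpos': array([ 1.21219588,  0.62926633,  0.03848859,  1.51824927, -0.02698817,
        0.99630983, -0.02000858]), 'qd': array([-0.00108663, -0.00227651,  0.00133584, -0.00366897, -0.00146102,
        0.00149968, -0.00100623]), 'tau': array([ 1.39877680e-03, -5.64543056e+01,  1.22976344e+00, -1.93973619e+01,
        1.11758753e-02,  5.44413124e-03,  1.90158869e-05]), 'eef_pos': array([ 187.45421988, -621.80455858,  230.47962422]), 'tool_rot': array([-3.13987978e+00,  5.33294191e-05,  2.92763320e-01]), 'force': array([0.00580582, 0.36520986, 0.5808498 ]), 'torque': array([ 0.01872893,  0.00512625, -0.02055716]), 'gripper_force': 0.0, 'width': 85.26884242037933}
```

View pics/top0.png

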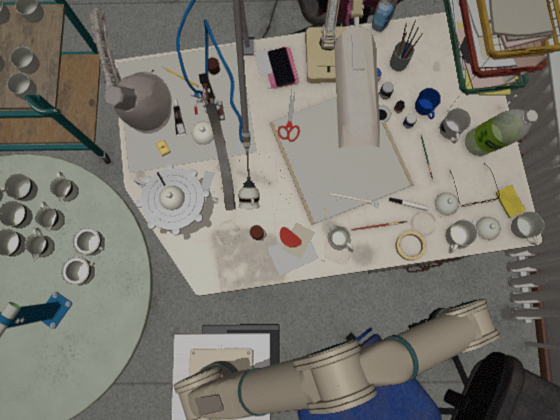

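View pics/side0.png

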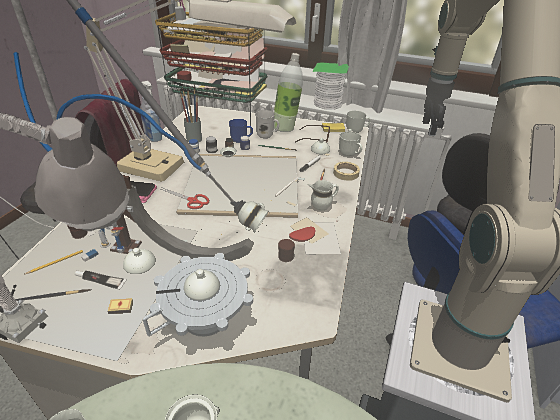

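The top view shows the wheel at about (172,198) with the robot base at about (225,370), so image up is +x and image left is +y. The jar is at (257,232) and the red scraper at (290,237). I'll zoom in for the line and needle.

Run:
```python
from h import *
im,K,R,t=cam("top"); c=ray(K,R,t,172,200,105); print(c)
a=cv2.resize(im[145:245,120:270],None,fx=5,fy=5,interpolation=cv2.INTER_CUBIC)
im2,K2,R2,t2=cam("side"); print(ray(K2,R2,t2,202,292,105))
b=cv2.resize(im2[235:345,135:285],None,fx=5,fy=5,interpolation=cv2.INTER_CUBIC)
save("tz.png",a); save("sz.png",b)
print("base",proj(K,R,t,[[0,0,0],[500,0,0],[500,100,0]]))
```

```text
[581.98116125 155.73583562 105.        ]
[579.81350933 168.0136076  105.        ]
base [[220.74190981 380.71374961]
 [222.99585596 229.43188183]
 [194.16153868 229.73796689]]
```

View pics/tz.png

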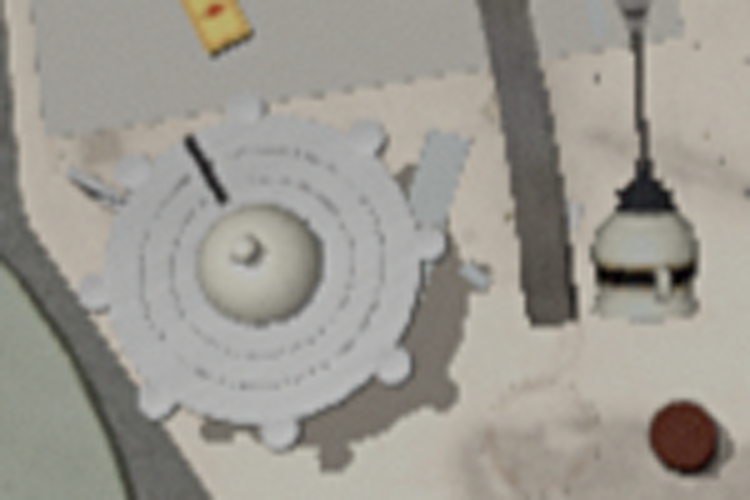

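View pics/sz.png

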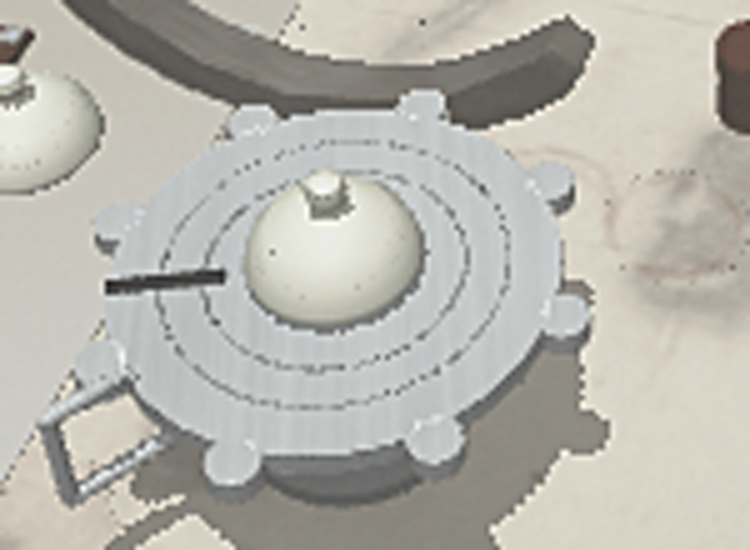

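The engraved line's outer end is at about (188,137) in the top crop. The needle tip is at about (125,202) in the top crop and (130,380) in the side crop. Lobes sit around centre (264,268) in the top crop. Next I'll fit the geometry and check where the overhanging bar and lamp are.

Run:
```python
from h import *
from scipy.optimize import least_squares
im,K,R,t=cam("top"); im2,K2,R2,t2=cam("side")
T=np.array([(250,105),(368,135),(432,245),(397,362),(282,432),(157,402),(95,292),(130,168)])/5+[120,145]-.4
S=np.array([(120,221),(253,119),(423,102),(552,181),(565,312),(436,436),(232,460),(100,358)])/5+[135,235]-.4
def pts(p,z=105,dz=0):
    a=p[2]-np.arange(8)*np.pi/4
    return np.c_[p[0]+110*np.cos(a),p[1]+110*np.sin(a),np.full(8,105.)]
def f(p,w=3):
    r=[]
    if w&1: r.append(proj(K,R,t,pts(p))-T)
    if w&2:
        P=proj(K2,R2,t2,pts(p)); r.append(P-S[[0,1,2,3,4,5,6,7]])
    return np.concatenate(r).ravel()
for w in(1,2,3):
    o=least_squares(f,[582,158,0.13+0*.1],args=(w,)) if w==1 else min((least_squares(f,[582,158,a],args=(w,)) for a in np.arange(8)*np.pi/4),key=lambda o:o.cost)
    print(w,o.x,np.degrees(o.x[2]),"rms",np.sqrt(np.mean(o.fun**2)))
c=o.x
tp=lambda u,v:(120+u/5-.4,145+v/5-.4); sp=lambda u,v:(135+u/5-.4,235+v/5-.4)
for nm,P in(("line top",ray(K,R,t,*tp(188,137),105)),("line side",ray(K2,R2,t2,*sp(106,288),105)),("needle top",ray(K,R,t,*tp(125,202),113)),("needle side",ray(K2,R2,t2,*sp(130,380),113))):
    d=P[:2]-c[:2]; print(nm,P.round(1),np.hypot(*d),np.degrees(np.arctan2(d[1],d[0])))
def tri(a,b):
    X=cv2.triangulatePoints(K@np.c_[R,t],K2@np.c_[R2,t2],np.array(a,float),np.array(b,float)); return (X[:3]/X[3]).ravel().round()
print("bar end",tri((229.5,209),(253,243)),"lamp tip",tri((248,200),(250,215)),"rod",tri((248,185),(240,205)))
print("jar",ray(K,R,t,257,232,50),"jug",ray(K,R,t,340,238,60))
```

```text
1 [5.88993500e+02 1.54774241e+02 1.39378947e-01] 7.985825398136227 rms 0.5361116157802492
2 [5.86614631e+02 1.56567491e+02 1.37518693e-01] 7.879240698173619 rms 0.32080096733297564
3 [587.63222841 155.67448778   6.42157119] 367.92892712086274 rms 0.5555704754927456
line top [678.3 208.6 105. ] 104.92807257319028 30.269579255623416
line side [675.9 209.7 105. ] 103.4568295153793 31.457043276754593
needle top [631.9 246.3 113. ] 100.88934229230165 63.947711376029254
needle side [630.4 253.2 113. ] 106.51811358022553 66.351740375012
bar end [549. -34. 100.] lamp tip [576. -96. 137.] rod [615. -99. 161.]
jar [ 481.48302662 -120.82048775   50.        ] jug [ 456.78884115 -396.4296619    60.        ]
```

Call:
{"api": "move_arm", "payload": {
  "targets": "-1 2.7 -2.9 0.2 0 0 0;-1 2.7 -2.9 0.2 0 0 0;-1 2.7 -2.9 0.2 0 0 0;-1 2.7 -2.9 0.2 0 0 0;-1 2.7 -2.9 0.2 0 0 0"
}}

```text
clock: 0.72
eef_pos: [275.5, -442.8, 221.3]
tool_rot: [3.141, -0.0, 0.292]
force: [-0.2, -0.4, -0.6]
width: 25.5
gripper_force: 0.0
```

Call:
{"api": "move_arm", "payload": {
  "targets": "-1 2.7 -2.9 0.2 0 0 0;-1 2.7 -2.9 0.2 0 0 0;-1 2.7 -2.9 0.2 0 0 0;-1 2.7 -2.9 0.2 0 0 0;-1 2.7 -2.9 0.2 0 0 0"
}}

```text
clock: 1.13
eef_pos: [363.1, -265.1, 211.5]
tool_rot: [3.141, -0.001, 0.292]
force: [0.7, -1.0, 0.8]
width: 0.1
gripper_force: 0.0
```

Call:
{"api": "move_arm", "payload": {
  "targets": "-1 2.3 -3.0 0.1 0 0 0;-1 2.3 -3.0 0.1 0 0 0;-1 2.3 -3.0 0.1 0 0 0;-1 2.3 -3.0 0.1 0 0 0;-1 2.3 -3.0 0.1 0 0 0"
}}

```text
clock: 1.55
eef_pos: [429.8, -88.2, 206.5]
tool_rot: [3.141, -0.001, 0.293]
force: [0.5, -0.0, -0.4]
width: -0.1
gripper_force: 0.0
```

Call:
{"api": "move_arm", "payload": {
  "targets": "-1 2.3 -3.0 0.1 0 0 0;-1 2.3 -3.0 0.1 0 0 0;-1 2.3 -3.0 0.1 0 0 0;-1 2.3 -3.0 0.1 0 0 0;-1 2.3 -3.0 0.1 0 0 0"
}}

```text
clock: 1.97
eef_pos: [496.5, 88.8, 201.5]
tool_rot: [3.141, -0.001, 0.293]
force: [0.5, -0.6, -0.1]
width: -0.2
gripper_force: 0.0
```

Call:
{"api": "move_arm", "payload": {
  "targets": "-1 2.6 -3.0 1.0 0 0 0;-1 0 -0.7 3.5 0 0 0;-1 0 0 3.0 0 0 0;-1 0 0 1.0 0 0 0;-1 0 0 0 0 0 0"
}}

```text
clock: 2.38
eef_pos: [508.3, 129.0, 114.1]
tool_rot: [3.141, 0.006, 0.293]
force: [-0.0, 0.4, -0.5]
width: -0.1
gripper_force: 0.0
```

Call:
{"api": "move_arm", "payload": {
  "targets": "-1 0 0 0.4 0 0 0;-1 0 0 0.2 0 0 0"
}}

```text
clock: 2.55
eef_pos: [511.5, 129.2, 111.5]
tool_rot: [3.141, -0.002, 0.291]
force: [-0.7, -0.3, -0.6]
width: 0.1
gripper_force: 0.0
```

Call:
{"api": "move_arm", "payload": {
  "targets": "-1 0 0 0.1 0 0 0;-1 0 0 0.1 0 0 0"
}}

```text
clock: 2.72
eef_pos: [511.2, 129.6, 109.5]
tool_rot: [3.142, -0.002, 0.292]
force: [-0.1, 0.1, -0.6]
width: 0.0
gripper_force: 0.0
```

Call:
{"api": "move_arm", "payload": {
  "targets": "-1 0 0 0.2 0 0 0;-1 0 0 0.1 0 0 0;-1 0 0 0 0 0 0"
}}

```text
clock: 2.97
eef_pos: [510.4, 129.7, 105.4]
tool_rot: [-3.142, -0.0, 0.293]
force: [-0.0, -0.0, -0.0]
width: -0.1
gripper_force: 0.0
```

Call:
{"api": "move_arm", "payload": {
  "targets": "-1 0 0 0.1 0 0 0;-1 0 0 0.1 0 0 0;-1 0 0 0 0 0 0"
}}

```text
clock: 3.22
eef_pos: [510.5, 129.7, 105.0]
tool_rot: [3.141, -0.001, 0.293]
force: [-4.4, -1.0, 15.6]
width: -0.2
gripper_force: 8.0
```

Call:
{"api": "move_arm", "payload": {
  "targets": "-1 0 0 -2.5 0 0 0;-1 -2.0 1.4 0 0 0 0;-1 -1.7 1.3 0 0 0 0;-1 0 0 1.5 0 0 0;-1 0 0 0 0 0 0"
}}

```text
clock: 3.63
eef_pos: [481.1, 91.9, 112.3]
tool_rot: [3.141, 0.003, 0.291]
force: [0.1, -0.1, -0.3]
width: 0.0
gripper_force: 0.0
```

```bash
cat >> h.py <<'E'
C=np.array([587.5,155.5])
def line(n,thr=90):
    im,K,R,t=cam(n); g=im.astype(int).max(2); A=np.radians(np.arange(0,360,1.))
    rs=np.arange(62,97,3.)
    P=np.array([[C[0]+r*np.cos(a),C[1]+r*np.sin(a),105] for a in A for r in rs])
    q=proj(K,R,t,P).round().astype(int); v=g[q[:,1],q[:,0]].reshape(len(A),len(rs))
    d=(v<thr).mean(1); w=d>.6
    if not w.any(): return None,0,im
    z=(np.exp(1j*A)*w).sum(); return np.degrees(np.angle(z))%360,int(w.sum()),im
E
python3 - <<'E'
from h import *
for n in("top","side"):
    a,k,im=line(n); print(n,a,k,read_state()["clock"]); save(n+"1.png",im)
a=cv2.imread("pics/top1.png")[120:300,100:300]; b=cv2.imread("pics/side1.png")[180:360,100:300]
cv2.imwrite("pics/both1.png",cv2.resize(np.hstack([a,b]),None,fx=2,fy=2,interpolation=cv2.INTER_CUBIC))
E
```

```text
top 186.09844889176202 87 3.6833
side 31.0 5 3.7333
```

View pics/both1.png

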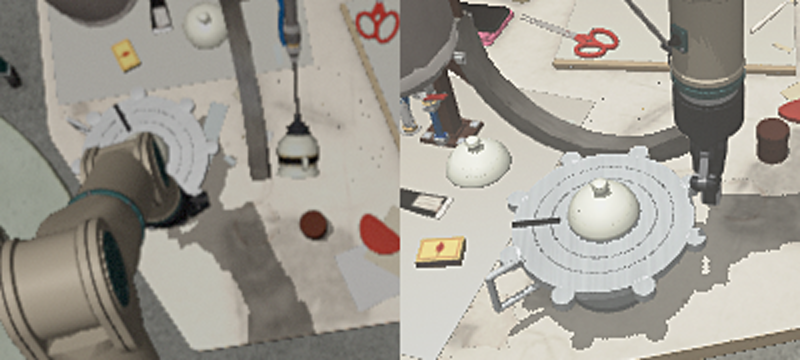

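The side view shows the whole wheel, with the line at 31° and unmoved, and the finger outside the rim between two lobes. The top view is blocked by the arm, so I'll track with the side camera.

Call:
{"api": "move_arm", "payload": {
  "targets": "-1 0 0 1.9 0 0 0;-1 0 0 0 0 0 0"
}}

```text
clock: 3.9
eef_pos: [482.2, 93.9, 93.1]
tool_rot: [-3.141, 0.002, 0.294]
force: [-1.0, 0.2, -0.6]
width: -0.0
gripper_force: 0.0
```

Call:
{"api": "move_arm", "payload": {
  "targets": "-1 0 -1.2 0 0 0 0;-1 0 -2.0 0 0 0 0;-1 0 -2.0 0 0 0 0;-1 -2.5 -2.0 0 0 0 0;-1 -3.0 -1.0 0 0 0 0"
}}

```text
clock: 4.32
eef_pos: [407.8, 159.9, 95.0]
tool_rot: [-3.139, -0.005, 0.296]
force: [0.2, -0.2, 0.3]
width: 0.0
gripper_force: 0.0
```

Run:
```python
from h import *
for i in range(4):
    a,k,im=line("side"); print(a,k,read_state()["clock"])
```

```text
351.0 3 4.3667
343.0 3 4.4167
335.5 2 4.4667
328.5 2 4.5167
```

The wheel spins freely clockwise at about 2.6 rad/s. I'll move to hover over the braking spot at about 9 mm above the face.

Call:
{"api": "move_arm", "payload": {
  "targets": "-1 0 0 3.7 0 0 0"
}}

```text
clock: 4.6
eef_pos: [412.3, 158.3, 61.6]
tool_rot: [-3.14, -0.014, 0.293]
force: [0.8, 0.9, 0.0]
width: -0.1
gripper_force: 0.0
```

I had the sign wrong: tool +z is down. Nothing was touched there. Raising now.

Call:
{"api": "move_arm", "payload": {
  "targets": "-1 0 0 -3.6 0 0 0;-1 0 0 -3.6 0 0 0;-1 2.4 1.5 0 0 0 0;-1 2.4 1.5 0 0 0 0;-1 2.4 1.5 0 0 0 0"
}}

```text
clock: 5.02
eef_pos: [491.3, 133.4, 129.9]
tool_rot: [3.142, -0.002, 0.293]
force: [0.4, 0.6, -0.4]
width: -0.1
gripper_force: 0.0
```

Call:
{"api": "move_arm", "payload": {
  "targets": "-1 1.5 1.0 0 0 0 0;-1 0 0 0 0 0 0;-1 0 0 0 0 0 0"
}}

```text
clock: 5.27
eef_pos: [507.6, 127.6, 129.6]
tool_rot: [3.141, -0.002, 0.29]
force: [0.1, 0.3, 0.3]
width: 0.1
gripper_force: 0.0
```

Run:
```python
from h import *
for i in range(6):
    a,k,im=line("side"); print(a,k,read_state()["clock"])
print(read_state()["eef_pos"],read_state()["force"])
```

```text
219.88267582939923 9 5.3167
217.0 8 5.3667
216.1727219384322 10 5.4167
211.0684862295365 9 5.4667
205.0 8 5.5167
201.5 8 5.5667
[504.89243189 128.81019512 129.48838984] [-0.24225146  0.22784094 -0.74882028]
```

Call:
{"api": "move_arm", "payload": {
  "targets": "-1 0.3 0 1.0 0 0 0;-1 0 0 0.7 0 0 0;-1 0 0 0 0 0 0;-1 0 0 0 0 0 0;-1 0 0 0 0 0 0"
}}

```text
clock: 5.98
eef_pos: [508.2, 129.2, 112.0]
tool_rot: [3.142, 0.001, 0.293]
force: [-0.1, -0.3, -0.2]
width: 0.1
gripper_force: 0.0
```

```bash
cat > log.py <<'E'
from h import *
import sys,json
L=json.load(open("log.json")) if __import__("os").path.exists("log.json") else [[4.3167,351.,3],[4.3667,343.,3],[4.4167,335.5,2],[4.4667,328.5,2]]
for i in range(int(sys.argv[1])):
    a,k,im=line("side"); L.append([read_state()["clock"]-.05,a,k]); print(L[-1])
json.dump(L,open("log.json","w")); print(read_state()["eef_pos"].round(1))
E
python3 log.py 6
```

```text
[5.9833, np.float64(198.08469015734048), 12]
[6.0333000000000006, np.float64(208.92299868836133), 13]
[6.0833, np.float64(206.30330968847858), 15]
[6.1333, np.float64(206.81152066901836), 15]
[6.1833, np.float64(205.2380199882606), 17]
[6.2333, np.float64(206.28642298127863), 14]
[508.5 129.2 112.5]
```

Call:
{"api": "move_arm", "payload": {
  "targets": "-1 0 0 0 0 0 0;-1 0 0 0 0 0 0;-1 0 0 0 0 0 0;-1 0 0 0 0 0 0;-1 0 0 0 0 0 0"
}}

```text
clock: 6.7
eef_pos: [508.4, 129.2, 112.4]
tool_rot: [3.142, -0.0, 0.293]
force: [0.3, -0.6, 0.3]
width: 0.1
gripper_force: 0.0
```

```bash
python3 log.py 6
```

```text
[6.7, np.float64(222.8113873813392), 12]
[6.75, np.float64(227.44429670479474), 13]
[6.8, np.float64(229.52356920374717), 13]
[6.8500000000000005, np.float64(231.35295508657697), 13]
[6.9, np.float64(232.91157117374016), 13]
[6.95, np.float64(234.19161748531775), 13]
[508.4 129.2 112.3]
```

Call:
{"api": "move_arm", "payload": {
  "targets": "-1 0 0 0 0 0 0;-1 0 0 0 0 0 0;-1 0 0 0 0 0 0;-1 0 0 0 0 0 0;-1 0 0 0 0 0 0"
}}

```text
clock: 7.42
eef_pos: [508.4, 129.2, 112.3]
tool_rot: [3.142, -0.0, 0.293]
force: [-0.1, 0.3, -0.3]
width: -0.1
gripper_force: 0.0
```

```bash
python3 log.py 6
```

```text
[7.4167000000000005, np.float64(235.03615742709835), 13]
[7.4667, np.float64(238.42392878943392), 14]
[7.5167, np.float64(233.4092571668751), 13]
[7.5667, np.float64(232.44867822741483), 13]
[7.6167, np.float64(234.71827292149615), 14]
[7.6667000000000005, np.float64(233.26201844617898), 14]
[508.4 129.2 112.3]
```

```bash
python3 - <<'E'
s=open('h.py').read()
s=s.replace("z=(np.exp","w&=~BAD; print(np.flatnonzero(w)) if DBG else 0\n    if not w.any(): return None,0,im\n    z=(np.exp").replace("def line","BAD=np.zeros(360,bool); DBG=0\ndef line")
open('h.py','w').write(s)
E
python3 - <<'E'
import h; from h import *
h.DBG=1
for i in range(2):
    a,k,im=line("side"); print(read_state()["clock"],a)
save("s3.png",cv2.resize(im[220:360,130:300],None,fx=3,fy=3))
E
```

```text
[213 214 215 216 217 218 219 224 225 231 263 264 265 266]
7.7667 231.7459800154366
[213 214 215 216 217 218 219 224 225 231 258 259 260 261]
7.8167 230.44362928071035
```

View pics/s3.png

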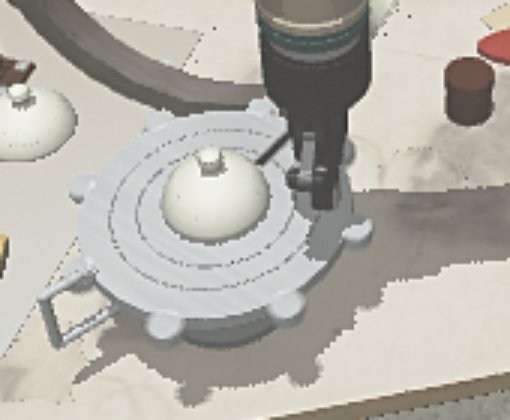

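The picture shows the line at about (270,148), sweeping clockwise. The fingertip hovers at about (320,205) over the bare face, clear of the lid. I'll mask out the finger's angles and track from here.

```bash
sed -i 's/^BAD=.*; DBG=0/BAD=np.zeros(360,bool); BAD[198:242]=1; DBG=0/' h.py
python3 - <<'E'
s=open('log.py').read()
s=s.replace("; print(L[-1])","").replace('json.dump','L=[l for l in L if l[1] is not None and l[2]<8]\njson.dump')
s+='''
from scipy.optimize import least_squares
from scipy.integrate import solve_ivp
D=np.array(L); T=D[:,0]; A=np.radians(D[:,1]); t0=T[0]
def sim(p,ts): # p: theta0, v0, b, c  (clockwise travel)
    th0,v,b,c=p; x=ts-t0; k=c/b; tt=np.minimum(x,np.log(1+v/k)/b)
    return th0-((v+k)*(1-np.exp(-b*tt))/b-k*tt)
pr=np.array([np.radians(351),2.6,.067,.05])
def res(p): return np.r_[np.angle(np.exp(1j*(sim(p,T)-A)))/.02,(p[2:]-pr[2:])/pr[2:]/.2, (p[2]/p[3]-1.33)/.2]
o=min((least_squares(res,[pr[0],v,.067*s,.05*s]) for v in np.arange(2.2,3.2,.05) for s in(.8,1,1.3)),key=lambda o:o.cost)
p=o.x; print("fit",p.round(4),"cost",o.cost,"n",len(T),"cov",np.sqrt(np.diag(np.linalg.inv(o.jac.T@o.jac))).round(3))
print("last",D[-3:].round(2)); g=np.arange(t0,58,.005); th=sim(p,g); v=-np.gradient(th,g)
N=np.radians(64.5); print("end travel",th[0]-th[-1])
for m in range(-6,1):
    y=N+2*np.pi*m
    if th[-1]<y<th[0]:
        i=np.argmin(abs(th-y)); print("pass",m,"t",g[i].round(3),"v",v[i].round(3))
'''
open('log.py','w').write(s)
import json
json.dump([[4.3167,351.,3],[4.3667,343.,3],[4.4167,335.5,2],[4.4667,328.5,2],[7.7167,264.5,4],[7.7667,259.5,4]],open('log.json','w'))
E
python3 log.py 2
```

```text
[508.4 129.2 112.3]
fit [6.123  2.6482 0.0669 0.0502] cost 0.1999410718362678 n 8 cov [0.011 0.053 0.01  0.007]
last [[  7.77 259.5    4.  ]
 [  7.82 254.     5.  ]
 [  7.87 248.     5.  ]]
end travel 22.63320637152139
pass -2 t 14.617 v 0.955
pass -1 t 9.672 v 1.625
pass 0 t 6.377 v 2.21
```

Call:
{"api": "move_arm", "payload": {
  "targets": "-1 0 0 0 0 0 0;-1 0 0 0 0 0 0;-1 0 0 0 0 0 0;-1 0 0 0 0 0 0;-1 0 0 0 0 0 0"
}}

```text
clock: 8.33
eef_pos: [508.4, 129.2, 112.3]
tool_rot: [3.142, 0.0, 0.293]
force: [-0.3, 0.3, -0.6]
width: 0.3
gripper_force: 0.0
```

```bash
python3 log.py 3
```

```text
[508.4 129.2 112.3]
fit [6.1218 2.6286 0.0633 0.048 ] cost 0.7206694660861395 n 11 cov [0.011 0.028 0.005 0.005]
last [[  8.33 196.     3.  ]
 [  8.38 192.     5.  ]
 [  8.43 186.5    4.  ]]
end travel 23.611576087289777
pass -2 t 14.362 v 1.036
pass -1 t 9.647 v 1.659
pass 0 t 6.387 v 2.213
```

Call:
{"api": "move_arm", "payload": {
  "targets": "-1 0 0 0 0 0 0;-1 0 0 0 0 0 0;-1 0 0 0 0 0 0;-1 0 0 0 0 0 0;-1 0 0 0 0 0 0"
}}

```text
clock: 8.9
eef_pos: [508.4, 129.2, 112.4]
tool_rot: [-3.142, -0.0, 0.293]
force: [0.7, -0.2, 0.2]
width: 0.2
gripper_force: 0.0
```

```bash
python3 log.py 3
```

```text
[508.4 129.2 112.3]
fit [6.1237 2.6562 0.068  0.0509] cost 1.5474762650009009 n 14 cov [0.01  0.017 0.003 0.005]
last [[  8.9  139.5    4.  ]
 [  8.95 135.     3.  ]
 [  9.   129.5    4.  ]]
end travel 22.376562015262188
pass -2 t 14.682 v 0.934
pass -1 t 9.677 v 1.616
pass 0 t 6.377 v 2.211
```

Call:
{"api": "move_arm", "payload": {
  "targets": "-1 0 0 0.4 0 0 0"
}}

```text
clock: 9.13
eef_pos: [508.9, 129.4, 108.8]
tool_rot: [-3.142, -0.001, 0.293]
force: [-0.2, -0.3, 1.0]
width: -0.3
gripper_force: 0.0
```

```bash
sed -i 's/N=np.radians(64.5)/N=np.radians(65.2)/' log.py
python3 - <<'E'
from h import *
for i in range(2): print(read_state()["clock"],read_state()["eef_pos"]); line("side")
E
python3 log.py 1
```

```text
9.1333 [508.90886119 129.3649929  108.76092942]
9.1833 [508.26942511 129.17752601 107.75720693]
[508.1 129.1 108. ]
fit [6.1239 2.6587 0.0684 0.0512] cost 1.6044235304558117 n 15 cov [0.01  0.016 0.003 0.005]
last [[  8.95 135.     3.  ]
 [  9.   129.5    4.  ]
 [  9.23 107.     3.  ]]
end travel 22.27709450212802
pass -2 t 14.697 v 0.926
pass -1 t 9.672 v 1.613
pass 0 t 6.367 v 2.213
```

Call:
{"api": "move_arm", "payload": {
  "targets": "-1 0 0 0 0 0 0;-1 0 0 0 0 0 0;-1 0 0 0 0 0 0;-1 0 0 0 0 0 0;-1 0 0 0 0 0 0"
}}

```text
clock: 9.7
eef_pos: [508.4, 129.2, 108.4]
tool_rot: [3.142, -0.0, 0.293]
force: [-0.2, -0.5, -0.7]
width: 0.0
gripper_force: 0.0
```

Call:
{"api": "move_arm", "payload": {
  "targets": "-1 0 0 0 0 0 0;-1 0 0 0 0 0 0;-1 0 0 0 0 0 0;-1 0 0 0 0 0 0;-1 0 0 0 0 0 0"
}}

```text
clock: 10.12
eef_pos: [508.4, 129.2, 108.3]
tool_rot: [3.142, -0.0, 0.293]
force: [-0.1, -0.1, -0.3]
width: 0.1
gripper_force: 0.0
```

```bash
python3 log.py 3
```

```text
[508.4 129.2 108.3]
fit [6.1245 2.6652 0.0694 0.0519] cost 1.7611265572256936 n 18 cov [0.01  0.01  0.003 0.005]
last [[10.12 26.    5.  ]
 [10.17 21.5   4.  ]
 [10.22 17.    3.  ]]
end travel 22.0419873583993
pass -2 t 14.772 v 0.904
pass -1 t 9.677 v 1.605
pass 0 t 6.367 v 2.213log.py:13: RuntimeWarning: invalid value encountered in log
  th0,v,b,c=p; x=ts-t0; k=c/b; tt=np.minimum(x,np.log(1+v/k)/b)
```

Call:
{"api": "move_arm", "payload": {
  "targets": "-1 0 0 0 0 0 0;-1 0 0 0 0 0 0;-1 0 0 0 0 0 0;-1 0 0 0 0 0 0;-1 0 0 0 0 0 0"
}}

```text
clock: 10.68
eef_pos: [508.4, 129.2, 108.3]
tool_rot: [3.142, -0.0, 0.293]
force: [0.0, 0.8, -0.2]
width: 0.1
gripper_force: 0.0
```

Call:
{"api": "move_arm", "payload": {
  "targets": "-1 0 0 0 0 0 0;-1 0 0 0 0 0 0;-1 0 0 0 0 0 0;-1 0 0 0 0 0 0;-1 0 0 0 0 0 0"
}}

```text
clock: 11.1
eef_pos: [508.4, 129.2, 108.3]
tool_rot: [3.142, -0.0, 0.293]
force: [0.0, 0.4, -0.1]
width: -0.0
gripper_force: 0.0
```

```bash
python3 log.py 3
```

```text
[508.4 129.2 108.3]
fit [6.1232 2.6575 0.0685 0.0508] cost 2.5946890881832636 n 21 cov [0.01  0.008 0.003 0.005]
last [[ 11.1  302.     5.  ]
 [ 11.15 298.     3.  ]
 [ 11.2  294.     5.  ]]
end travel 22.313308121473618
pass -2 t 14.697 v 0.928
pass -1 t 9.672 v 1.614
pass 0 t 6.367 v 2.212log.py:13: RuntimeWarning: invalid value encountered in log
  th0,v,b,c=p; x=ts-t0; k=c/b; tt=np.minimum(x,np.log(1+v/k)/b)
```

Call:
{"api": "move_arm", "payload": {
  "targets": "-1 0 0 0 0 0 0;-1 0 0 0 0 0 0;-1 0 0 0 0 0 0;-1 0 0 0 0 0 0;-1 0 0 0 0 0 0"
}}

```text
clock: 11.67
eef_pos: [508.4, 129.2, 108.3]
tool_rot: [3.142, -0.0, 0.293]
force: [0.2, -0.8, -0.1]
width: -0.2
gripper_force: 0.0
```

Call:
{"api": "move_arm", "payload": {
  "targets": "-1 0 0 0 0 0 0;-1 0 0 0 0 0 0;-1 0 0 0 0 0 0;-1 0 0 0 0 0 0;-1 0 0 0 0 0 0"
}}

```text
clock: 12.08
eef_pos: [508.4, 129.2, 108.3]
tool_rot: [3.142, 0.0, 0.293]
force: [-0.6, 1.5, -0.2]
width: -0.1
gripper_force: 0.0
```

Call:
{"api": "move_arm", "payload": {
  "targets": "-1 0 0 0 0 0 0;-1 0 0 0 0 0 0;-1 0 0 0 0 0 0;-1 0 0 0 0 0 0;-1 0 0 0 0 0 0"
}}

```text
clock: 12.5
eef_pos: [508.4, 129.2, 108.3]
tool_rot: [3.142, -0.0, 0.293]
force: [-0.3, -0.6, -0.4]
width: 0.0
gripper_force: 0.0
```

Call:
{"api": "move_arm", "payload": {
  "targets": "-1 0 0 0 0 0 0;-1 0 0 0 0 0 0;-1 0 0 0 0 0 0;-1 0 0 0 0 0 0;-1 0 0 0 0 0 0"
}}

```text
clock: 12.92
eef_pos: [508.4, 129.3, 108.3]
tool_rot: [-3.142, -0.0, 0.293]
force: [0.4, 0.5, -0.6]
width: 0.1
gripper_force: 0.0
```

```bash
python3 log.py 2 2>/dev/null; python3 -c "
from h import *
_,_,im=line('side'); save('s5.png',cv2.resize(im[270:345,130:230],None,fx=7,fy=7,interpolation=cv2.INTER_CUBIC))"
```

```text
[508.4 129.2 108.3]
fit [6.1212 2.6516 0.0684 0.049 ] cost 3.69501172386022 n 23 cov [0.01  0.007 0.002 0.004]
last [[ 11.2  294.     5.  ]
 [ 12.92 168.5    4.  ]
 [ 12.97 165.     5.  ]]
end travel 22.55713954697261
pass -2 t 14.647 v 0.945
pass -1 t 9.672 v 1.619
pass 0 t 6.372 v 2.21
```

View pics/s5.png

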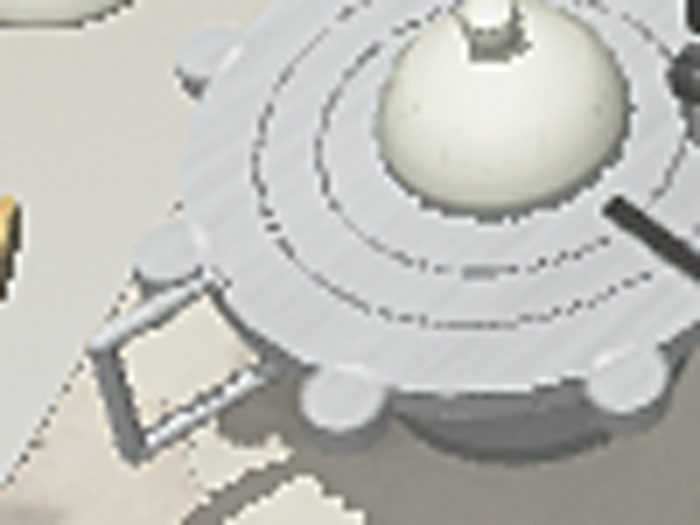

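The picture shows the bracket's corner at about (95,350) and the needle tip at about (220,283). I'll check the needle bearing and continue.

Run:
```python
import h; from h import *
im,K,R,t=cam("side")
for u,v in((220,283),(225,280),(95,350),(135,455)):
    for z in((113,) if v<400 else(0,91)):
        d=ray(K,R,t,130+u/7-.4,270+v/7-.4,z)[:2]-C; print(u,v,z,np.hypot(*d).round(1),np.degrees(np.arctan2(d[1],d[0])).round(2))
P=lambda a,r:((proj(K,R,t,[C[0]+r*np.cos(np.radians(a)),C[1]+r*np.sin(np.radians(a)),113])[0]-[130,270]+.4)*7).round()
for a in(62,64,66,68): print(a,P(a,100),P(a,142))
```

```text
220 283 113 105.3 65.94
225 280 113 103.6 65.96
95 350 113 145.5 64.56
135 455 0 138.5 46.15
135 455 91 151.9 73.93
62 [224. 260.] [ 96. 330.]
64 [230. 267.] [104. 341.]
66 [235. 274.] [112. 351.]
68 [241. 280.] [120. 361.]
```

Call:
{"api": "move_arm", "payload": {
  "targets": "-1 0 0 0 0 0 0;-1 0 0 0 0 0 0;-1 0 0 0 0 0 0;-1 0 0 0 0 0 0;-1 0 0 0 0 0 0"
}}

```text
clock: 13.53
eef_pos: [508.4, 129.2, 108.3]
tool_rot: [-3.142, -0.0, 0.293]
force: [0.1, -0.7, 0.6]
width: 0.2
gripper_force: 0.0
```

Call:
{"api": "move_arm", "payload": {
  "targets": "-1 0 0 0 0 0 0;-1 0 0 0 0 0 0;-1 0 0 0 0 0 0;-1 0 0 0 0 0 0;-1 0 0 0 0 0 0"
}}

```text
clock: 13.95
eef_pos: [508.4, 129.2, 108.3]
tool_rot: [-3.142, -0.0, 0.293]
force: [-0.0, -0.8, 0.5]
width: -0.1
gripper_force: 0.0
```

```bash
python3 log.py 3 2>/dev/null
```

```text
[508.4 129.2 108.3]
fit [6.1211 2.6513 0.0684 0.0489] cost 3.7047191642910158 n 26 cov [0.01  0.006 0.002 0.004]
last [[ 13.95 104.5    4.  ]
 [ 14.   101.5    4.  ]
 [ 14.05  98.5    4.  ]]
end travel 22.570049112723314
pass -2 t 14.647 v 0.946
pass -1 t 9.672 v 1.619
pass 0 t 6.372 v 2.21
```

Call:
{"api": "move_arm", "payload": {
  "targets": "-1 0 0 0 0 0 0;-1 0 0 0 0 0 0;-1 0 0 0 0 0 0;-1 0 0 0 0 0 0;-1 0 0 0 0 0 0"
}}

```text
clock: 14.52
eef_pos: [508.4, 129.2, 108.3]
tool_rot: [3.142, -0.0, 0.293]
force: [0.5, 0.1, -0.2]
width: -0.6
gripper_force: 0.0
```

```bash
python3 log.py 1 2>/dev/null
```

```text
[508.4 129.2 108.3]
```

Call:
{"api": "move_arm", "payload": {
  "targets": "-1 0 0 0.5 0 0 0;-1 0 0 0 0 0 0;-1 0 0 0 0 0 0;-1 0 0 0 0 0 0"
}}

```text
clock: 14.9
eef_pos: [509.1, 129.3, 105.0]
tool_rot: [3.141, -0.002, 0.293]
force: [-3.3, 0.4, 17.8]
width: -0.2
gripper_force: 8.8
```

Run:
```python
from h import *
for i in range(3):
    a,k,im=line("side"); print(a,k,read_state()["clock"])
save('s6.png',cv2.resize(im[230:345,130:260],None,fx=5,fy=5,interpolation=cv2.INTER_CUBIC))
```

```text
66.0 5 14.95
66.0 5 15.0
66.0 5 15.05
```

View pics/s6.png

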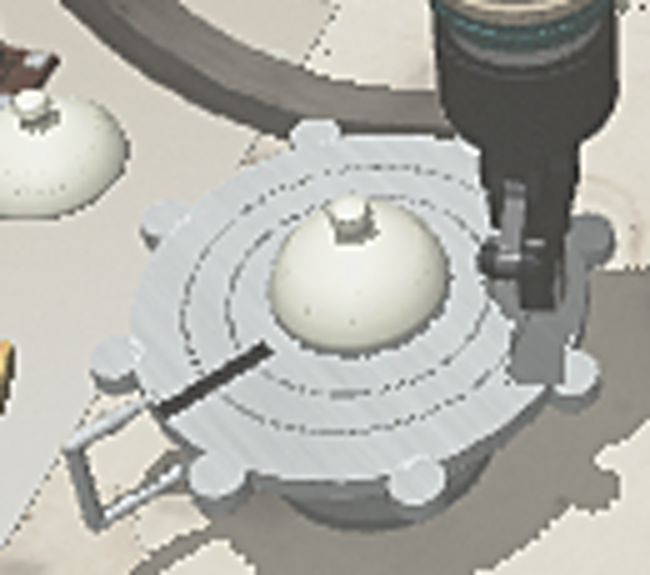

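The line is stopped at 66°, with its outer end at (160,410) meeting the needle tip at (150,408). The fingertip is pressing at about 18 N, so I'm handing in.

```bash
python3 -c "
from h import *
print(read_state()['force']); print(order.finish_job())"
```

```text
[-2.33306522 -0.60352828 17.8177315 ]
the job is handed in; nothing more can be done
None
```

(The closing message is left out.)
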